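# Take the battery cassette out of the portable fish finder

### The job

The fish finder's battery needs charging: swing the battery door on top of the unit open (it has an orange pull tab) until it stands past upright, then pinch the two orange side catches of the battery cassette together and draw the cassette up out of its bay. Finish while still holding it by the squeezed catches, upright, still and with its underside a few centimetres clear above the unit, and leave the reel, the line spool and the lure box where they are.

Things in the scene. Friction and masses are not known exactly. Their poses are not given: they have to be found in the camera images.
- finder: Portable fish finder, dark grey housing fixed on bench, 176 (x) x 360 (y) x 100 (z) mm. Origin: centre of underside, at bench height; x to its rear (away from the robot at yaw 0), y to its left, z up. Flat top deck at z = 100 mm. On the left half (y = 35 to 165 mm) a tilted display head, top 220 mm above the bench, screen to the front; battery bay in the right half; carry handle on the left end
- bay (a point): Centre of the battery bay at deck height, at the unit's x = -30, y = -100, z = 100 mm; axes as the unit. An open well, 96 (x) x 136 (y) mm, covered by the battery door. 52 mm below the deck a ledge fills the well around the cassette. Above the ledge there is free room for a finger on both sides, between the catch face (33 mm off the centre in y) and the wall (68 mm)
- battery_door (a joint): Angle of the battery door, rad: 0 shut, flat on the deck; 1.57 upright; stop at 2.1, leaning back over the unit's rear. Stiff hinge: it stays at any angle it is left at; about 2 N at the tab moves it. Starts shut or up to 0.35 ajar
- door_hinge (a point): Middle of the door's hinge axis, at the unit's x = 34, y = -100, z = 106 mm; the frame turns with the door (x, z), y along the axis = unit's y. The door opens up and to the rear. Panel: 8 mm thick, 146 mm wide along the hinge, from the axis to 116 mm out
- door_tab (a point): Grip point of the door's orange pull tab, 150 mm from the hinge axis. The tab is a flat tongue 40 mm wide (along the hinge), 8 mm thick, 116 to 164 mm from the axis; door shut, it overhangs the unit's front by 42 mm, 106 mm above the bench, free air beneath. Pinched across its 40 mm width it can turn between the pads while the hand stays pointing down. x points to the hinge, y along it
- cassette: Battery cassette, light grey, 0.36 to 0.56 kg, 76 (x) x 52 (y) x 76 (z) mm. Origin: centre of underside; z up, axes as the unit's. Seated: underside at the unit's z = 20 mm, top 4 mm below the deck, centred in the bay, 1.5 mm play all round. The catches' hooks lock under the ledge: it lifts only with both catches in by 4 to 5 mm or more. Underside passes the deck after 80 mm of lift
- catch_left (a joint): inward travel of the cassette's left (+y) catch, m: 0 = out (locked), 0.007 = fully in (free). A spring pushes it out, 3 N at rest and 6 N fully in
- catch_right (a joint): inward travel of the cassette's right (-y) catch, m: 0 = out (locked), 0.007 = fully in (free). Same spring
- catch_left_face (a point): Centre of the outer face of the left orange catch button: 60 mm above the cassette's underside, 33 mm to its left (+y) when out; moves in with the catch. Face upright, 26 (x) x 24 (z) mm. 66 mm over both buttons when out, 52 mm when both are fully in
- catch_right_face (a point): Centre of the outer face of the right orange catch button: as the left one, on the cassette's right (-y)
- reel: bystander: black casting reel standing on its foot, about 76 x 98 x 47 mm; origin at the underside of its foot
- line_spool: bystander: upright spool of fishing line, 66 mm across, 62 mm high; origin at the centre of its underside
- lure_box: bystander: flat clear box of lures, 115 x 175 x 30 mm; origin at the centre of its underside

How it is judged:
By the outcome, as a careful person would: the job done as asked, in the order asked, and still so for the second after the job is handed in, while the arm keeps its last pose, push and grip.
It also fails if it takes over 51 s, if anything falls off the work surface, if the arm or the gripper's body presses on something with over 40 N, if the wrist force passes 120 N, or if a joint passes its speed limit or range.

### The arm

A 6-joint arm with a two-finger parallel gripper is mounted at the origin on the work surface. World frame = base frame: x ahead of the robot, y to its left, z up, the work surface at z = 0. Lengths are in mm, angles in rad, forces in N, time in s.
With the tool pointing down it reaches from about 275 to 1000 mm from the base axis. Payload 8.4 kg.
Tool frame: the origin (TCP) lies between the finger pads; the fingertips stand 22 mm ahead of it and the grasp point (between the pads) lies 3 mm ahead of it (r.nose_length is the distance from the TCP to the fingertips, in mm); z points along the fingers, y is the direction in which the jaws open and shut (so a half turn about z gives the same grasp; the last joint's range is limited). The gripper opens to 85 mm and grips with 20 to 120 N. Pads are 22 mm wide; open, the fingers measure 114 mm over their backs; the gripper's body (76 mm by 85 mm) begins 54 mm behind the grasp point. The pads swing forward as they close: fully open they stand 13 mm farther back than shut.
Start: joints at [1.294, 0.353, 1.633, -0, 1.155, -0.002], TCP at [169.595, 601.553, 253.281] pointing down, gripper open.
Joint ranges: [-2.63, 2.63], [-0.92, 2.1], [0.06, 2.66], [-1.3, 4.44], [0, 2.69], [-3.02, 3.02]. Speed limits (rad/s): [2.22, 2.22, 2.79, 3.14, 3.14, 3.14].

### API

Orientations are given as [roll, pitch, yaw] about the fixed x, y, z axes, in that order (R = Rz(yaw) Ry(pitch) Rx(roll)).
In Python, from rig import r, viewer, order gives the robot as it stands.
- The arm moves only by the shell command python3 -m inch 'ROWS' [FORCE]. ROWS is JSON, a list of rows, each a list of 7 numbers: the opening, from 0 (shut) to 1 (fully open), then the shift along the tool's x, y, z in mm, then the turn, a rotation vector about the tool's x, y, z in degrees. A call has 1 to 8 rows; each row shifts and turns the pose as measured when the row begins, along the tool's axes as they then stand; what a row does not reach is not made up. A row lasts 1/10 s, in which the tool goes at most 50 mm and 8.59 degrees, less where a joint would pass 70% of its speed; a pose out of reach is approached as far as the arm can. A call is refused whole if a number of a shift passes 50 or a number of a turn 8.59, either way. A call with a gripper value outside its range is refused whole. The fingers move at their own pace and stop on an object; FORCE is the grip in N (left out, the last holds). Time passes only in rows, so rows that do not move let the fingers close. It gives the time, the measured TCP pose, the force and the opening at its end, in the units of the state.
- r.sense(): the state, without advancing time (a new reading comes with each control period).
- viewer.grab_frame(name): name is "side" or "top"; returns the picture (480x640x3 uint8, red, green, blue); there is no depth.
- viewer.camera_params(name): a dict with "intrinsics" (3x3 intrinsics, pixels), "distortion" ([k1, k2, p1, p2, k3] as OpenCV has them; the pictures are not rectified), "pose" (4x4, takes a point from camera to world coordinates). Camera axes: x right, y up, looking along -z (the intrinsics and any distortion apply to the point x, -y, -z); pixel columns grow to the right and rows downward; lengths in mm; the calibration is good to about 2 mm. A picture is of the moment at which its call begins. camera_params takes no time and is no camera call.
- order.sign_off(): hands the job in, once; it reports no verdict.
The state is a dict: "clock": time; "qpos": joint angles; "qvel": joint speeds; "joint_efforts": joint torques, N m; "eef_pos": TCP position; "tcp_rot": TCP orientation; "contact_force": force on the tool from outside, world axes, zero at the start; "wrist_torque": the same for the moment, N m; "opening": opening from 0.0 (shut) to 1.0 (fully open).
Only numpy, scipy, OpenCV 4.12 (cv2) and the standard library are available. Lean on these libraries where they do the work, as an engineer would, in place of code of your own. Each camera call takes 0.05 s, during which the arm holds its last target.

## Working session

There is one attempt and no reset: what is moved stays moved. The work goes in short steps, Python scripts to look and compute and a shell command to move; the robot and the scene stay as the last step left them, time stands still between calls to the robot, and variables do not carry over. Pictures are saved under pics/ and viewed, and the job is handed in when it is done.

```bash
ls; mkdir -p pics; cat > h.py <<'E'
import numpy as np, cv2
from rig import r, viewer, order
def snap(n,f):
    im=viewer.grab_frame(n); cv2.imwrite(f'pics/{f}.png',im[:,:,::-1]); return im
def ray(n,uv):
    c=viewer.camera_params(n); K=np.array(c['intrinsics']);D=np.array(c['distortion']);T=np.array(c['pose'])
    p=cv2.undistortPoints(np.array([[uv]],float),K,D)[0,0]
    d=T[:3,:3]@np.array([p[0],-p[1],-1]); return T[:3,3],d
def atz(n,uv,z):
    o,d=ray(n,uv); return o+d*(z-o[2])/d[2]
def tri(a,b):
    o1,d1=ray('top',a);o2,d2=ray('side',b)
    A=np.stack([d1,-d2],1);s=np.linalg.lstsq(A,o2-o1,rcond=None)[0]
    p,q=o1+s[0]*d1,o2+s[1]*d2
    return (p+q)/2,np.linalg.norm(p-q)
def proj(n,P):
    c=viewer.camera_params(n); K=np.array(c['intrinsics']);D=np.array(c['distortion']);T=np.array(c['pose'])
    X=(np.atleast_2d(P)-T[:3,3])@T[:3,:3]*[1,-1,-1]
    return cv2.projectPoints(X.astype(float),np.zeros(3),np.zeros(3),K,D)[0][:,0]
E
python3 - <<'E'
from h import *
snap('top','t0');snap('side','s0')
for n in('top','side'):print(np.round(viewer.camera_params(n)['pose'],2).tolist())
print(r.sense(), r.nose_length)
E
```

```text
pics
[[-0.01, 0.99, -0.11, 446.28], [-1.0, -0.01, -0.02, 147.82], [-0.02, 0.11, 0.99, 1289.56], [0.0, 0.0, 0.0, 1.0]]
[[0.78, 0.38, -0.49, -102.67], [-0.62, 0.48, -0.62, -691.35], [-0.0, 0.79, 0.61, 922.71], [0.0, 0.0, 0.0, 1.0]]
{'clock': 0.1, 'qpos': array([ 1.29358435e+00,  3.53566083e-01,  1.63407898e+00,  3.33758193e-07,
        1.15522835e+00, -2.40657480e-03]), 'qvel': array([ 0.00048777, -0.00046765, -0.00184063,  0.00075421, -0.0001913 ,
        0.00012988]), 'joint_efforts': array([-4.26272218e-04, -6.06360841e+01, -3.42820430e+01,  7.58180386e-05,
        3.87504944e-03,  4.04617353e-06]), 'eef_pos': array([169.48879316, 601.14406111, 252.6365247 ]), 'tcp_rot': array([-3.14031190e+00, -3.38742355e-06,  2.86678712e+00]), 'contact_force': array([ 0.4699851 , -0.78610766,  0.70890135]), 'wrist_torque': array([0.03601495, 0.03052536, 0.01486337]), 'opening': 1.0001144020582537} 22.0
```

View pics/t0.png

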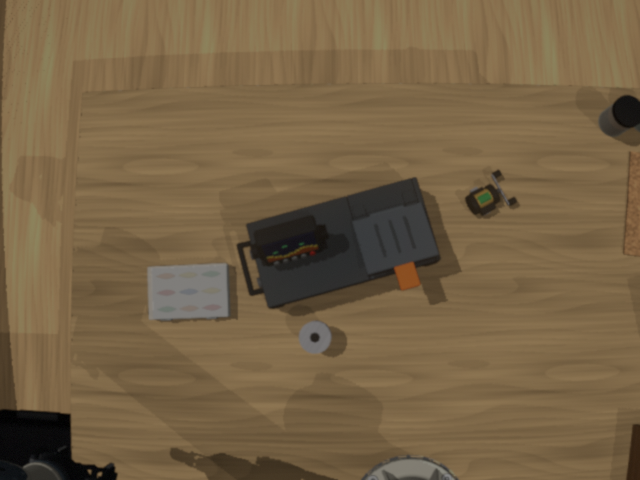

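View pics/s0.png

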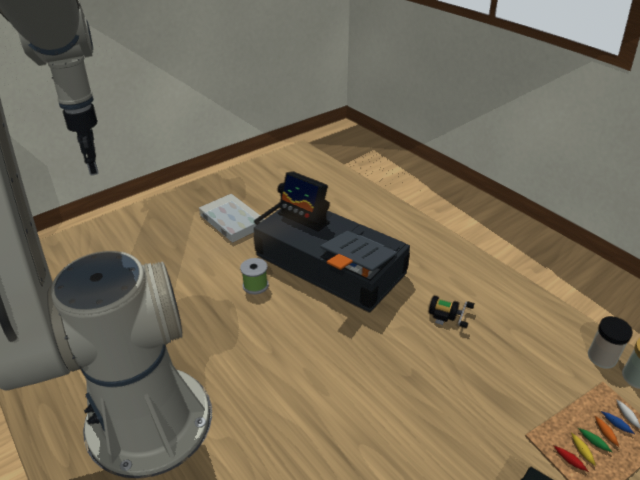

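The top view shows the finder at about (345,240), with the orange tab at (406,275). The side view shows the door ajar, with its tab at (340,262). I'll enlarge both.

```bash
python3 - <<'E'
import cv2
a=cv2.imread('pics/t0.png')[160:320,230:450];cv2.imwrite('pics/t0c.png',cv2.resize(a,None,fx=3.6,fy=3.6,interpolation=2))
a=cv2.imread('pics/s0.png')[160:320,240:430];cv2.imwrite('pics/s0c.png',cv2.resize(a,None,fx=3.7,fy=3.7,interpolation=2))
E
```

```text
(no output)
```

View pics/t0c.png

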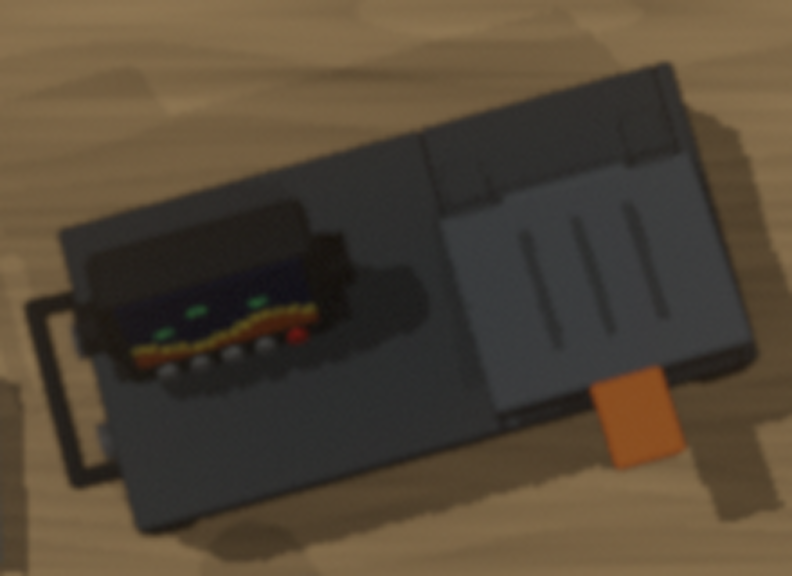

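View pics/s0c.png

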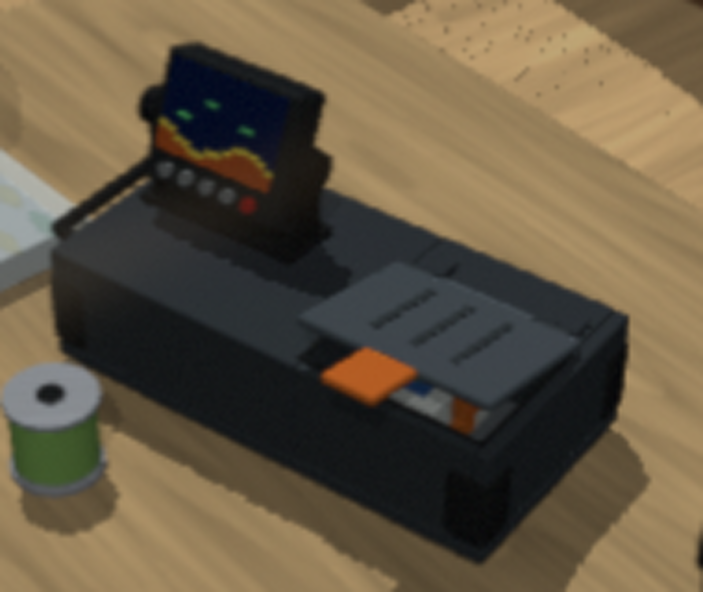

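```bash
cat > fit.py <<'E'
from h import *
from scipy.optimize import least_squares
def U(p,P): # unit->world
    x,y,a=p[:3];c,s=np.cos(a),np.sin(a)
    P=np.atleast_2d(P).astype(float);return np.stack([x+c*P[:,0]-s*P[:,1],y+s*P[:,0]+c*P[:,1],P[:,2]],1)
def door(th,out,w,h=4): # out from hinge, w along y, h above the panel mid-plane
    return [34-out*np.cos(th)+h*np.sin(th)*1, -100+w, 106+out*np.sin(th)+h*np.cos(th)]
if __name__=='__main__':
    T=lambda a,b:(230+a/3.6,160+b/3.6); S=lambda a,b:(240+a/3.7,160+b/3.7)
    obs=[('top',T(62,230),'d',(88,180)),('top',T(668,64),'d',(88,-180)),('top',T(142,528),'d',(-88,180)),
     ('side',S(628,318),'d',(88,-180)),('side',S(482,442),'d',(-88,-180)),('side',S(52,250),'d',(-88,180)),
     ('top',T(618,468),'t',(164,20)),('top',T(685,449),'t',(164,-20)),('top',T(592,388),'t',(116,20)),('top',T(660,366),'t',(116,-20)),
     ('side',S(322,377),'t',(164,20)),('side',S(378,403),'t',(164,-20)),('side',S(416,374),'t',(116,-20)),('side',S(365,347),'t',(116,20)),
     ('side',S(492,403),'t',(116,-73)),('side',S(300,318),'t',(116,73)),('top',T(752,343),'t',(116,-73)),('top',T(497,412),'t',(116,73))]
    def res(p):
        o=[]
        for n,uv,k,q in obs:
            P=[*q,100] if k=='d' else door(p[3],*q)
            o.append(proj(n,U(p,P))[0]-uv)
        return np.array(o).ravel()
    f=least_squares(res,[600,150,0.25,.1],loss='soft_l1')
    print(f.x);print(np.round(res(f.x).reshape(-1,2),1).tolist())
    p=f.x
    for nm,P in (('tab',door(p[3],150,0,0)),('hinge',[34,-100,106]),('bay',[-30,-100,100])):print(nm,U(p,P)[0].round(1))
E
python3 fit.py
```

```text
[5.77207296e+02 1.36810498e+02 2.66871623e-01 1.79529302e-01]
[[-1.6, -0.8], [1.3, -2.6], [-1.1, 1.0], [0.4, -2.0], [1.6, 3.9], [-2.1, -1.0], [0.2, 0.3], [1.4, -0.2], [0.1, -0.9], [0.9, -0.4], [-1.4, 0.0], [-1.8, 0.0], [-0.2, -0.4], [-0.9, 0.2], [-0.9, 0.9], [-1.9, -0.5], [1.3, -1.4], [0.2, -0.0]]
tab [494.   10.4 132.8]
hinge [636.4  49.3 106. ]
bay [574.6  32.4 100. ]
```

The fit is consistent to within 1–2 px. The unit's yaw is 0.267, the door is ajar by 0.18 and the tab is at (494,10,133). I'll turn the tool first so the jaw axis lies along the unit's y.

```bash
python3 -m inch '[[1,0,0,0,0,0,-7.8],[1,0,0,0,0,0,-7.8],[1,0,0,0,0,0,-7.8],[1,0,0,0,0,0,-7.8],[1,0,0,0,0,0,0]]' 40
cat > tgt.py <<'E'
import sys
from h import *
from scipy.spatial.transform import Rotation as R
from fit import U,door
p=np.array([577.2,136.8,.2669])
def go(P,yaw=.2669+np.pi):  # P world TCP target
    s=r.sense();M=R.from_euler('xyz',s['tcp_rot'])
    d=M.inv().apply(np.array(P)-s['eef_pos'])
    want=R.from_euler('xyz',[np.pi,0,yaw]); rv=(M.inv()*want).as_rotvec(degrees=True)
    print('clock',round(s['clock'],2),'tool shift',d.round(1),'turn',rv.round(1),'F',s['contact_force'].round(1),'open',round(s['opening'],3),'pos',s['eef_pos'].round(1),'q',s['qpos'].round(2))
E
python3 - <<'E'
from tgt import *
go(U(p,door(.18,150,0,0))[0]+[0,0,103])
E
```

```text
clock: 0.6
eef_pos: [169.1, 599.8, 250.4]
tcp_rot: [-3.137, -0.003, -2.852]
contact_force: [0.1, -0.5, -0.9]
opening: 1.001
clock 0.6 tool shift [-143.1 -657.6   17.2] turn [-0.3 -0.2  1.3] F [ 0.1 -0.5 -0.9] open 1.001 pos [169.1 599.8 250.4] q [ 1.29  0.36  1.64 -0.    1.16 -0.57]
```

```bash
python3 -m inch '[[1,-10,-48,0,0,0,1.3],[1,-10,-48,0,0,0,0],[1,-10,-48,0,0,0,0],[1,-10,-48,0,0,0,0],[1,-10,-48,0,0,0,0],[1,-10,-48,0,0,0,0],[1,-10,-48,0,0,0,0]]'
python3 - <<'E'
from tgt import *
go(U(p,door(.18,150,0,0))[0]+[0,0,103])
E
```

```text
clock: 1.3
eef_pos: [322.9, 289.5, 249.5]
tcp_rot: [-3.138, -0.002, -2.899]
contact_force: [0.8, -0.0, 0.2]
opening: 1.0
clock 1.3 tool shift [ -99.1 -312.    14.6] turn [-0.2 -0.1 -1.4] F [ 0.8 -0.   0.2] open 1.0 pos [322.9 289.5 249.5] q [ 0.73  0.05  2.02 -0.    1.07 -1.08]
```

```bash
python3 -m inch '[[1,-14,-44,0,0,0,-1.4],[1,-14,-44,2,0,0,0],[1,-14,-44,2,0,0,0],[1,-14,-44,2,0,0,0],[1,-14,-44,2,0,0,0],[1,-14,-44,2,0,0,0],[1,-14,-44,2,0,0,0]]'
python3 - <<'E'
from tgt import *
go(U(p,door(.18,150,0,0))[0]+[0,0,103])
snap('top','t1');snap('side','s1')
E
```

```text
clock: 2.0
eef_pos: [498.1, 2.0, 239.4]
tcp_rot: [-3.139, 0.002, -2.906]
contact_force: [0.8, 0.6, 0.5]
opening: 1.001
clock 2.0 tool shift [2.  9.2 3.5] turn [-0.2  0.1 -1.8] F [0.8 0.6 0.5] open 1.001 pos [498.1   2.  239.4] q [ 0.    0.17  1.92 -0.    1.05 -1.8 ]
```

```bash
python3 -m inch '[[1,2,9,10,0,0,-1.8],[1,0,0,30,0,0,0],[1,0,0,30,0,0,0],[1,0,0,22,0,0,0],[1,0,0,5,0,0,0],[1,0,0,0,0,0,0]]'
python3 - <<'E'
from tgt import *
go(U(p,door(.18,150,0,0))[0]+[0,0,0])
a=snap('top','t2');b=snap('side','s2')
cv2.imwrite('pics/c2.png',cv2.resize(np.hstack([a[180:340,330:470],b[180:340,270:410]]),None,fx=2.8,fy=2.8,interpolation=2)[:,:,::-1])
E
```

```text
clock: 2.7
eef_pos: [491.4, 13.4, 137.1]
tcp_rot: [-3.139, 0.0, -2.883]
contact_force: [-0.3, 0.6, 0.3]
opening: 0.998
clock 2.7 tool shift [-1.7 -3.6  4.2] turn [-0.1  0.  -0.5] F [-0.3  0.6  0.3] open 0.998 pos [491.4  13.4 137.1] q [ 0.03  0.3   2.02 -0.    0.82 -1.8 ]
```

View pics/c2.png

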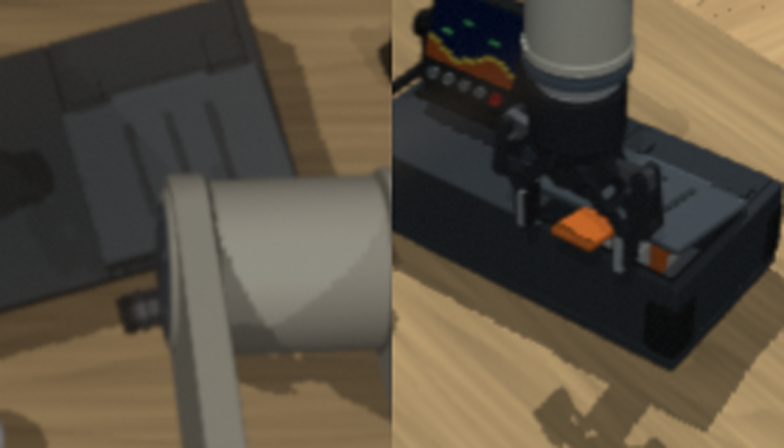

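The pads straddle the tab, one on each side. I'll close on it gently.

```bash
python3 -m inch '[[1,-2,-4,3,0,0,-0.5],[0,0,0,0,0,0,0],[0,0,0,0,0,0,0],[0,0,0,0,0,0,0],[0,0,0,0,0,0,0],[0,0,0,0,0,0,0],[0,0,0,0,0,0,0]]' 30
python3 - <<'E'
from tgt import *
go(U(p,door(.18,150,0,0))[0]+[0,0,0])
a=snap('top','t3');b=snap('side','s3')
cv2.imwrite('pics/c3.png',cv2.resize(b[180:340,270:410],None,fx=3.5,fy=3.5,interpolation=2)[:,:,::-1])
for th in np.arange(.18,2.0,.15):
  q=np.array(door(th,150,0,0)); print(round(th,2), q.round(1))
E
```

```text
clock: 3.5
eef_pos: [496.4, 12.9, 138.3]
tcp_rot: [3.14, 0.007, -2.878]
contact_force: [0.7, -1.9, -1.2]
opening: 0.46
clock 3.5 tool shift [ 3.  -1.8  5.4] turn [ 0.1  0.4 -0.2] F [ 0.7 -1.9 -1.2] open 0.46 pos [496.4  12.9 138.3] q [ 0.02  0.3   2.01  0.    0.82 -1.82]
0.18 [-113.6 -100.   132.9]
0.33 [-107.9 -100.   154.6]
0.48 [ -99.  -100.   175.3]
0.63 [ -87.2 -100.   194.4]
0.78 [ -72.6 -100.   211.5]
0.93 [ -55.7 -100.   226.2]
1.08 [ -36.7 -100.   238.3]
1.23 [ -16.1 -100.   247.4]
1.38 [   5.6 -100.   253.3]
1.53 [  27.9 -100.   255.9]
1.68 [  50.3 -100.   255.1]
1.83 [  72.4 -100.   251. ]
1.98 [  93.7 -100.   243.6]
```

View pics/c3.png

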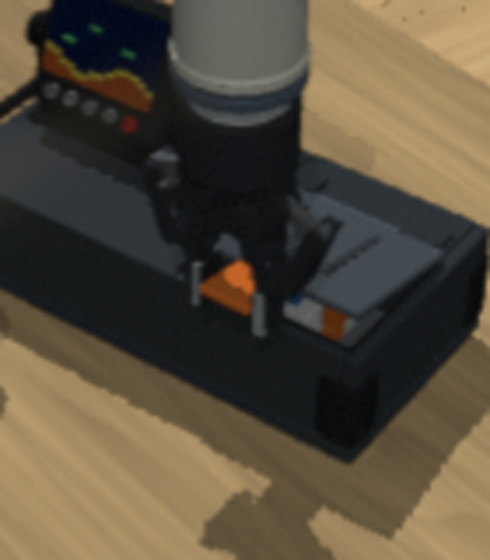

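```bash
cat >> tgt.py <<'E'
def th():
    s=r.sense();c,si=np.cos(p[2]),np.sin(p[2]);d=s['eef_pos'][:2]-p[:2]
    ux,uy,uz=c*d[0]+si*d[1],-si*d[0]+c*d[1],s['eef_pos'][2]
    a=np.array([ux-3-34,uz-5.4-106]); t=np.arctan2(a[1],-a[0])
    print('unit',np.round([ux,uy,uz],1),'theta',t.round(3),'rad',np.hypot(*a).round(1),'F',s['contact_force'].round(1),'rot',s['tcp_rot'].round(3),'open',round(s['opening'],3),'clk',round(s['clock'],2))
    for k in range(1,9):
        q=np.array(door(t+.1*k,150,0,0))+[3,0,5.4]-[ux,0,uz]; print(k,'tool shift x,z',(-q[[0,2]]).round(1))
E
python3 -m inch '[[0,-4,0,-14,0,0,0],[0,-5,0,-14,0,0,0],[0,-6,0,-14,0,0,0],[0,-8,0,-13,0,0,0]]'
python3 -c "
from tgt import *
th()"
```

```text
clock: 4.0
eef_pos: [518.0, 18.7, 192.8]
tcp_rot: [3.138, 0.005, -2.879]
contact_force: [3.4, 2.5, -7.5]
opening: 0.461
unit [-88.2 -98.3 192.8] theta 0.576 rad 149.4 F [ 3.4  2.5 -7.5] rot [ 3.138  0.005 -2.879] open 0.461 clk 4.0
1 tool shift x,z [ -8.2 -12.5]
2 tool shift x,z [-18.2 -23.7]
3 tool shift x,z [-29.2 -33.9]
4 tool shift x,z [-41.2 -42.9]
5 tool shift x,z [-54.  -50.6]
6 tool shift x,z [-67.6 -57.1]
7 tool shift x,z [-81.7 -62.1]
8 tool shift x,z [-96.2 -65.8]
```

```bash
python3 -m inch '[[0,-8,0,-13,0,0,0],[0,-10,0,-11,0,0,0],[0,-11,0,-10,0,0,0],[0,-12,0,-9,0,0,0],[0,-13,0,-8,0,0,0]]'
python3 -c "
from tgt import *
th()
b=snap('side','s4')"
```

```text
clock: 4.5
eef_pos: [569.6, 32.7, 243.0]
tcp_rot: [3.136, 0.0, -2.879]
contact_force: [0.6, 0.7, -9.9]
opening: 0.46
unit [-34.8 -98.4 243. ] theta 1.071 rad 149.9 F [ 0.6  0.7 -9.9] rot [ 3.136  0.    -2.879] open 0.46 clk 4.5
1 tool shift x,z [-13.5  -6.6]
2 tool shift x,z [-27.6 -11.7]
3 tool shift x,z [-42.1 -15.4]
4 tool shift x,z [-56.9 -17.7]
5 tool shift x,z [-71.9 -18.4]
6 tool shift x,z [-86.9 -17.6]
7 tool shift x,z [-101.7  -15.4]
8 tool shift x,z [-116.2  -11.7]
```

View pics/s4.png

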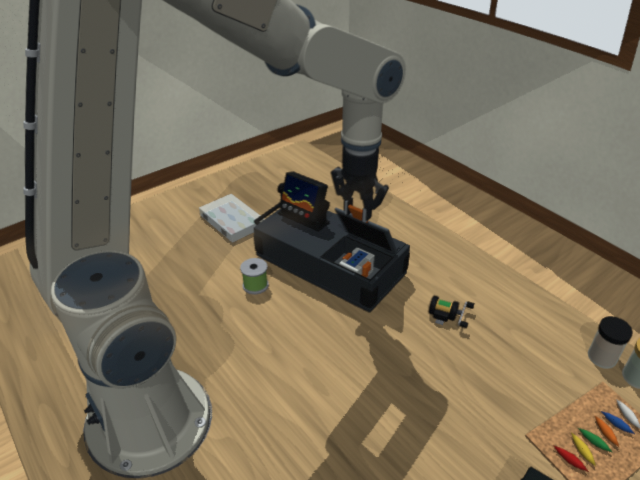

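The side view shows the door following the hand at (365,230), with the cassette visible at (357,262). I'll continue past upright.

```bash
python3 -m inch '[[0,-13,0,-7,0,0,0],[0,-14,0,-5,0,0,0],[0,-14,0,-4,0,0,0],[0,-15,0,-2,0,0,0],[0,-15,0,-1,0,0,0],[0,-15,0,1,0,0,0]]'
python3 -c "
from tgt import *
th()"
```

```text
clock: 5.15
eef_pos: [649.4, 54.2, 259.5]
tcp_rot: [3.134, -0.013, -2.879]
contact_force: [-3.7, 0.1, 4.7]
opening: 0.456
unit [ 47.8 -98.7 259.5] theta 1.644 rad 148.5 F [-3.7  0.1  4.7] rot [ 3.134 -0.013 -2.879] open 0.456 clk 5.15
1 tool shift x,z [-15.    0.4]
2 tool shift x,z [-29.6   3.7]
3 tool shift x,z [-43.8   8.5]
4 tool shift x,z [-57.5  14.6]
5 tool shift x,z [-70.5  22.1]
6 tool shift x,z [-82.7  30.8]
7 tool shift x,z [-93.9  40.8]
8 tool shift x,z [-104.1   51.8]
```

```bash
python3 -m inch '[[0,-15,0,1,0,0,0],[0,-15,0,3,0,0,0],[0,-13,0,5,0,0,0],[0,0,0,0,0,0,0]]'
python3 -c "
from tgt import *
th()"
```

```text
clock: 5.55
eef_pos: [691.2, 65.5, 249.8]
tcp_rot: [3.133, -0.016, -2.878]
contact_force: [-0.4, 1.6, -0.2]
opening: 0.46
unit [ 91.2 -98.8 249.8] theta 1.944 rad 148.6 F [-0.4  1.6 -0.2] rot [ 3.133 -0.016 -2.878] open 0.46 clk 5.55
1 tool shift x,z [-14.2   4.8]
2 tool shift x,z [-27.2  12.3]
3 tool shift x,z [-39.4  21.1]
4 tool shift x,z [-50.6  31. ]
5 tool shift x,z [-60.8  42. ]
6 tool shift x,z [-69.8  53.9]
7 tool shift x,z [-77.6  66.7]
8 tool shift x,z [-84.1  80.3]
```

Now at about 1.94. I'll release, then retreat straight up.

```bash
python3 -m inch '[[1,0,0,0,0,0,0],[1,0,0,0,0,0,0],[1,0,0,0,0,0,0],[1,0,0,0,0,0,0],[1,0,0,-20,0,0,0],[1,0,0,-40,0,0,0],[1,0,0,-40,0,0,0]]'
python3 -c "
from tgt import *
go(U(p,[-30,-100,250])[0])
b=snap('side','s5');snap('top','t5')"
```

```text
clock: 6.25
eef_pos: [688.5, 63.6, 345.0]
tcp_rot: [3.132, -0.029, -2.878]
contact_force: [0.5, -0.0, 0.1]
opening: 1.002
clock 6.25 tool shift [115.2  -1.4  98.4] turn [ 0.6 -1.7 -0.2] F [ 0.5 -0.   0.1] open 1.002 pos [688.5  63.6 345. ] q [ 0.09  0.41  1.35  0.    1.41 -1.75]
```

View pics/s5.png

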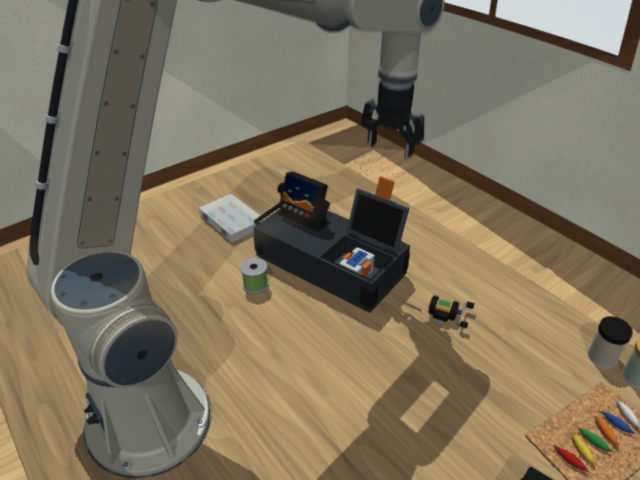

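View pics/t5.png

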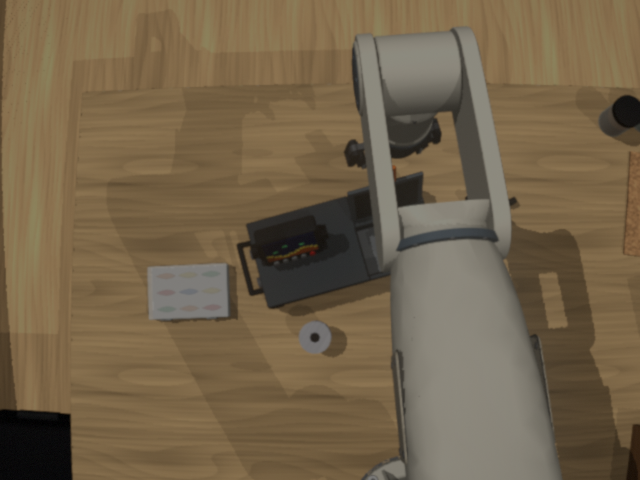

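```bash
python3 - <<'E'
import cv2
a=cv2.imread('pics/s5.png')[225:305,310:420];cv2.imwrite('pics/s5c.png',cv2.resize(a,None,fx=7,fy=7,interpolation=2))
from tgt import *
q=[[-30+sx*38,-100+sy*26,96] for sx,sy in((1,1),(1,-1),(-1,-1),(-1,1))]+[[-30,-67,92],[-30,-133,92]]+[[-30+sx*48,-100+sy*68,100] for sx,sy in((1,1),(1,-1),(-1,-1),(-1,1))]
print(((proj('side',U(p,q))-[310,225])*7).round(0).tolist())
E
```

```text
[[322.0, 145.0], [449.0, 201.0], [326.0, 319.0], [197.0, 259.0], [244.0, 202.0], [406.0, 276.0], [239.0, 78.0], [570.0, 223.0], [418.0, 377.0], [79.0, 218.0]]
```

View pics/s5c.png

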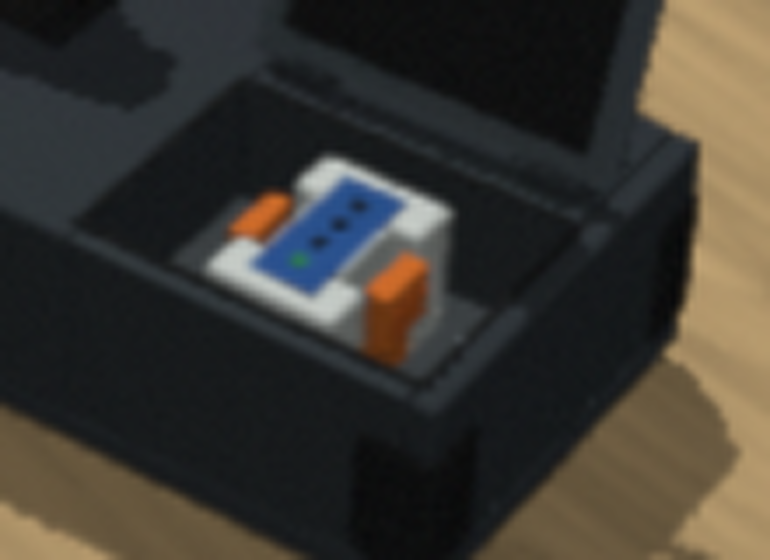

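```bash
python3 - <<'E'
from tgt import *
ob=[(330,155),(452,213),(340,322),(208,262)]
P=np.array([atz('side',(310+a/7,225+b/7),96) for a,b in ob]);print(P.round(1));c=P.mean(0);print(c.round(1),U(p,[-30,-100,96]).round(1))
for i in range(4):print(np.linalg.norm(P[i]-P[(i+1)%4]).round(1))
e=P[0]-P[1]+P[3]-P[2];print('yaw',np.arctan2(-e[0],e[1]))
go([*c[:2],300])
E
```

```text
[[602.9  61.5  96. ]
 [614.6  11.8  96. ]
 [547.4  -6.6  96. ]
 [532.9  43.9  96. ]]
[574.4  27.7  96. ] [[574.6  32.4  96. ]]
51.1
69.7
52.5
72.2
yaw 0.25681717772506085
clock 6.35 tool shift [121.2  -4.9  53.2] turn [ 0.5 -1.1 -0.2] F [0.3 0.1 0.4] open 1.0 pos [691.2  63.8 350.9] q [ 0.09  0.41  1.34  0.    1.41 -1.75]
```

```bash
python3 -m inch '[[1,40,0,0,0.5,-1.1,-0.2],[1,40,-1,0,0,0,0],[1,38,-1,0,0,0,0],[1,4,0,30,0,0,0],[1,0,0,40,0,0,0],[1,0,0,40,0,0,0],[1,0,0,20,0,0,0],[1,0,0,0,0,0,0]]'
python3 - <<'E'
from tgt import *
go(U(p,[-30,-101,150])[0])
b=snap('side','s6')
cv2.imwrite('pics/s6c.png',cv2.resize(b[165:305,310:430],None,fx=4.2,fy=4.2,interpolation=2)[:,:,::-1])
E
```

```text
clock: 7.15
eef_pos: [568.9, 27.8, 217.3]
tcp_rot: [-3.139, 0.007, -2.875]
contact_force: [0.9, -0.1, 0.4]
opening: 1.006
clock 7.15 tool shift [-6.3  2.2 67.4] turn [-0.2  0.4 -0. ] F [ 0.9 -0.1  0.4] open 1.006 pos [568.9  27.8 217.3] q [ 0.05  0.3   1.79 -0.    1.04 -1.79]
```

View pics/s6c.png

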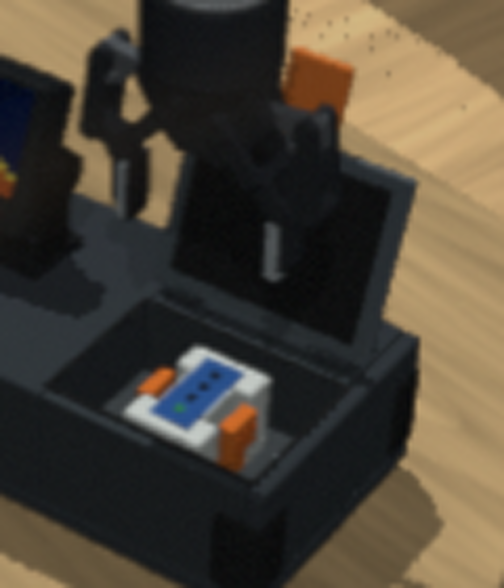

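```bash
python3 - <<'E'
from tgt import *
f=lambda a,b:(310+a/4.2,165+b/4.2)
def un(P):
    d=P[:2]-p[:2];c,s=np.cos(p[2]),np.sin(p[2]);return np.round([c*d[0]+s*d[1],-s*d[0]+c*d[1]],1)
print('tcp',un(r.sense()['eef_pos']))
for z in (205,211):
  L,Rr=atz('side',f(125,216),z),atz('side',f(275,281),z);print(z,un(L),un(Rr),un((L+Rr)/2))
# buttons top outer mid-edges z=92
L,Rr=atz('side',f(157,381),92),atz('side',f(238,420),92);print('btn top centers',un(L),un(Rr),un((L+Rr)/2))
E
```

```text
tcp [ -36.2 -103.1]
205 [-41.2 -57.3] [ -42.7 -153.7] [ -41.9 -105.5]
211 [-48.2 -62. ] [ -49.6 -157.6] [ -48.9 -109.8]
btn top centers [-32.1 -76. ] [ -33.6 -131.7] [ -32.8 -103.9]
```

```bash
python3 -m inch '[[1,-5,0.5,20,0,0.4,0],[1,0,0,30,0,0,0],[1,0,0,30,0,0,0],[1,0,0,20,0,0,0],[1,0,0,0,0,0,0]]'
python3 - <<'E'
from tgt import *
go(U(p,[-31,-102,79])[0])
b=snap('side','s7')
cv2.imwrite('pics/s7c.png',cv2.resize(b[165:305,310:430],None,fx=4.2,fy=4.2,interpolation=2)[:,:,::-1])
E
```

```text
clock: 7.7
eef_pos: [581.2, 29.7, 124.3]
tcp_rot: [-3.136, 0.015, -2.875]
contact_force: [0.2, -0.4, 0.2]
opening: 0.999
clock 7.7 tool shift [ 7.2  2.6 45.2] turn [-0.3  0.8 -0. ] F [ 0.2 -0.4  0.2] open 0.999 pos [581.2  29.7 124.3] q [ 0.05  0.43  1.84 -0.    0.85 -1.78]
```

View pics/s7c.png

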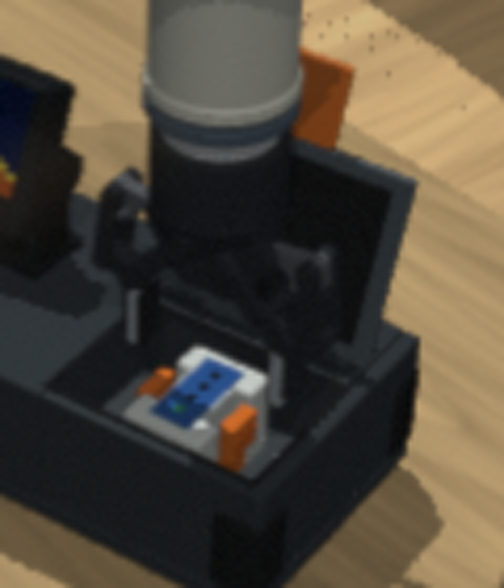

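```bash
python3 -m inch '[[1,7,1,8,-0.3,0.8,0],[1,0,0,0,0,0,0]]'
python3 - <<'E'
from tgt import *
go(U(p,[-31,-102.5,79])[0])
E
```

```text
clock: 7.95
eef_pos: [576.6, 28.9, 120.4]
tcp_rot: [-3.14, 0.006, -2.875]
contact_force: [-0.1, -0.7, -0.7]
opening: 0.998
clock 7.95 tool shift [ 2.2  1.5 41.4] turn [-0.1  0.3 -0. ] F [-0.1 -0.7 -0.7] open 0.998 pos [576.6  28.9 120.4] q [ 0.05  0.44  1.85 -0.    0.85 -1.79]
```

```bash
python3 -m inch '[[1,3,1,12,0,0.3,0],[1,0,0.5,12,0,0,0],[1,1,0,12,0,0,0],[1,1,0,0,0,0,0]]'
python3 - <<'E'
from tgt import *
go(U(p,[-31,-102.5,79])[0])
b=snap('side','s8')
cv2.imwrite('pics/s8c.png',cv2.resize(b[165:305,310:430],None,fx=4.2,fy=4.2,interpolation=2)[:,:,::-1])
E
```

```text
clock: 8.35
eef_pos: [572.6, 29.0, 83.8]
tcp_rot: [-3.139, 0.004, -2.875]
contact_force: [0.1, -0.2, 0.0]
opening: 0.999
clock 8.35 tool shift [-1.9  0.2  4.8] turn [-0.2  0.2 -0. ] F [ 0.1 -0.2  0. ] open 0.999 pos [572.6  29.   83.8] q [ 0.05  0.49  1.87 -0.    0.78 -1.79]
```

View pics/s8c.png

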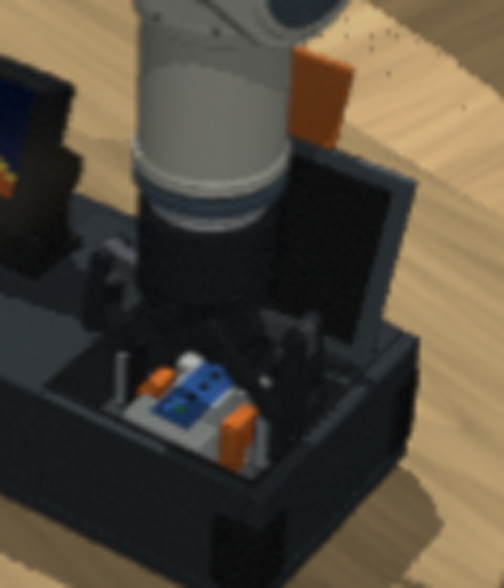

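The fingers straddle both orange buttons at (120,380) and (262,440). I'll make a small x correction, finish the descent and squeeze.

```bash
python3 -m inch '[[1,-3,0,5,-0.2,0.2,0],[1,-1,0,0,0,0,0]]'
python3 - <<'E'
from tgt import *
go(U(p,[-29,-102.5,79])[0])
E
python3 -m inch '[[0.75,0,0,0,0,0,0],[0.7,0,0,0,0,0,0],[0.7,0,0,0,0,0,0]]' 40
python3 - <<'E'
from tgt import *
go(U(p,[-29,-102.5,79])[0])
E
```

```text
clock: 8.6
eef_pos: [576.9, 30.1, 79.1]
tcp_rot: [3.141, 0.001, -2.875]
contact_force: [-0.2, 0.0, 0.3]
opening: 0.993
clock 8.6 tool shift [0.6 0.3 0.1] turn [ 0.1  0.  -0. ] F [-0.2  0.   0.3] open 0.993 pos [576.9  30.1  79.1] q [ 0.05  0.5   1.86  0.    0.78 -1.79]
clock: 8.9
eef_pos: [577.4, 31.2, 79.7]
tcp_rot: [3.139, 0.001, -2.876]
contact_force: [-1.3, 1.5, 0.3]
opening: 0.702
clock 8.9 tool shift [ 1.3 -0.6  0.7] turn [ 0.1  0.1 -0.1] F [-1.3  1.5  0.3] open 0.702 pos [577.4  31.2  79.7] q [ 0.05  0.5   1.86  0.    0.78 -1.79]
```

```bash
python3 -m inch '[[0.5,0,0,0,0,0,0],[0.3,0,0,0,0,0,0],[0.3,0,0,0,0,0,0],[0.3,0,0,0,0,0,0]]' 50
python3 - <<'E'
from tgt import *
go(U(p,[-29,-102.5,79])[0])
b=snap('side','s9')
cv2.imwrite('pics/s9c.png',cv2.resize(b[165:305,310:430],None,fx=4.2,fy=4.2,interpolation=2)[:,:,::-1])
E
```

```text
clock: 9.3
eef_pos: [577.2, 33.1, 82.5]
tcp_rot: [3.137, 0.002, -2.877]
contact_force: [-0.2, 1.7, -2.2]
opening: 0.526
clock 9.3 tool shift [ 1.7 -2.5  3.5] turn [ 0.3  0.1 -0.1] F [-0.2  1.7 -2.2] open 0.526 pos [577.2  33.1  82.5] q [ 0.05  0.49  1.86  0.01  0.78 -1.79]
```

View pics/s9c.png

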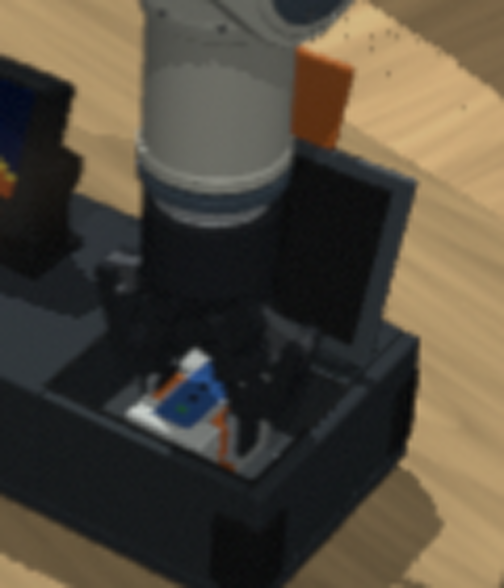

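```bash
python3 -m inch '[[0.3,0,0,0,0,0,0],[0.3,0,0,0,0,0,0]]'
python3 - <<'E'
from tgt import *
b=snap('side','s10')
cv2.imwrite('pics/s10c.png',cv2.resize(b[230:300,320:390],None,fx=8,fy=8,interpolation=2)[:,:,::-1])
q=[[-30,-100+s*d,92] for d in(26,33) for s in(1,-1)]
print(((proj('side',U(p,q))-[320,230])*8).round().tolist())
E
```

```text
clock: 9.55
eef_pos: [577.3, 33.1, 82.5]
tcp_rot: [3.136, 0.002, -2.877]
contact_force: [-0.2, 0.8, 1.0]
opening: 0.53
[[218.0, 200.0], [363.0, 266.0], [198.0, 191.0], [383.0, 275.0]]
```

View pics/s10c.png

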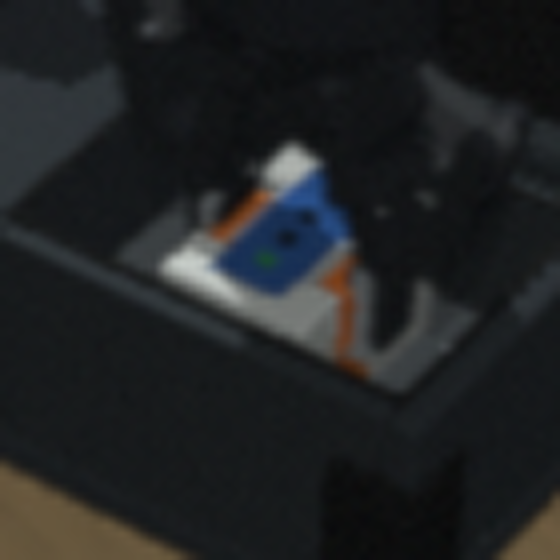

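The catches are pressed in flush with the body. I'll lift gently and watch the force.

```bash
python3 -m inch '[[0.2,0,0,0,0,0,0],[0.2,0,0,-4,0,0,0],[0.2,0,0,-6,0,0,0],[0.2,0,0,-6,0,0,0]]' 60
python3 - <<'E'
from tgt import *
go(U(p,[-29,-100,200])[0])
b=snap('side','s11')
cv2.imwrite('pics/s11c.png',cv2.resize(b[165:305,310:430],None,fx=4.2,fy=4.2,interpolation=2)[:,:,::-1])
E
```

```text
clock: 10.0
eef_pos: [575.9, 32.6, 97.8]
tcp_rot: [3.136, -0.001, -2.877]
contact_force: [-0.5, 0.2, -5.3]
opening: 0.509
clock 10.0 tool shift [   0.4    0.8 -102.2] turn [ 0.3 -0.1 -0.1] F [-0.5  0.2 -5.3] open 0.509 pos [575.9  32.6  97.8] q [ 0.05  0.47  1.86  0.01  0.82 -1.79]
```

View pics/s11c.png

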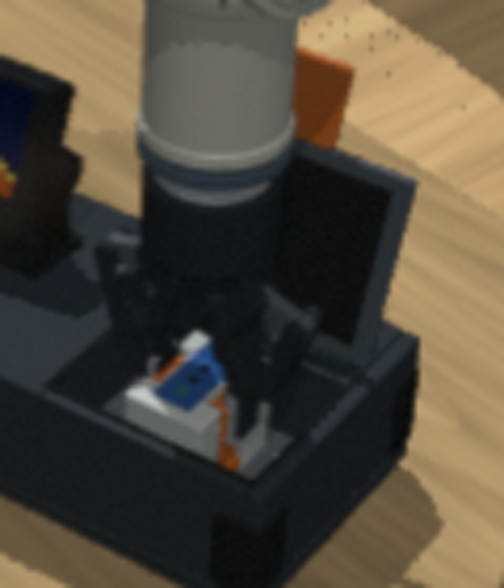

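The force is about 5 N, which is the cassette's weight, and it is rising with the hand.

```bash
python3 -m inch '[[0.2,0,0,-10,0,0,0],[0.2,0,0,-12,0.2,0,0],[0.2,0,0,-12,0,0,0],[0.2,0,0,-12,0,0,0]]'
python3 -c "
from tgt import *
go(U(p,[-29,-100,200])[0])"
```

```text
clock: 10.45
eef_pos: [575.7, 32.2, 147.6]
tcp_rot: [3.14, -0.002, -2.877]
contact_force: [-0.6, -0.1, -4.9]
opening: 0.516
clock 10.45 tool shift [  0.1   0.5 -52.4] turn [ 0.1 -0.1 -0.1] F [-0.6 -0.1 -4.9] open 0.516 pos [575.7  32.2 147.6] q [ 0.05  0.4   1.83  0.    0.91 -1.78]
```

```bash
python3 -m inch '[[0.2,0,0,-12,0,0,0],[0.2,0,0,-14,0,0,0],[0.2,0,0,-14,0,0,0],[0.2,0,0,-8,0,0,0],[0.2,0,0,-2,0,0,0],[0.2,0,0,0,0,0,0],[0.2,0,0,0,0,0,0],[0.2,0,0,0,0,0,0]]'
python3 - <<'E'
from tgt import *
go(U(p,[-29,-100,200])[0])
b=snap('side','s12');a=snap('top','t12')
cv2.imwrite('pics/s12c.png',cv2.resize(b[125:305,270:450],None,fx=3.3,fy=3.3,interpolation=2)[:,:,::-1])
E
```

```text
clock: 11.25
eef_pos: [576.3, 32.2, 204.9]
tcp_rot: [3.141, 0.002, -2.877]
contact_force: [0.0, -0.1, -4.5]
opening: 0.514
clock 11.25 tool shift [0.6 0.7 4.9] turn [ 0.   0.1 -0.1] F [ 0.  -0.1 -4.5] open 0.514 pos [576.3  32.2 204.9] q [ 0.05  0.33  1.79  0.    1.02 -1.78]
```

View pics/s12c.png

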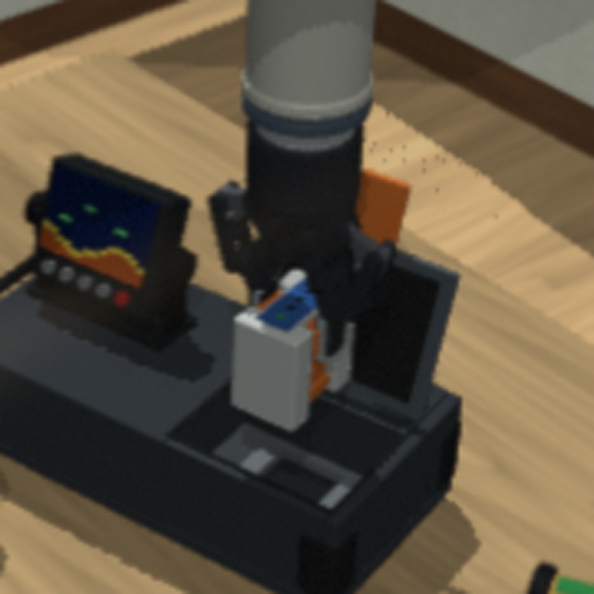

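View pics/t12.png

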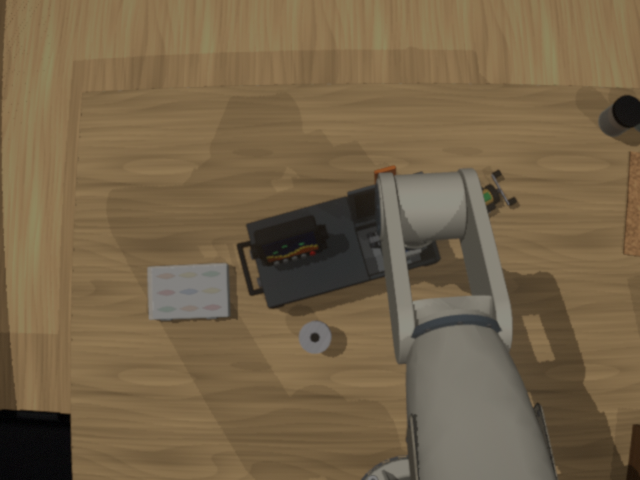

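The cassette is out, at (270,360) in the crop, the door stands past upright, and the bystanders are unchanged. Next I'll check its tilt and clearance with a model fit.

```bash
python3 - <<'E'
import cv2
from tgt import *
a=cv2.imread('pics/s12.png')[195:265,325:395];cv2.imwrite('pics/s12d.png',cv2.resize(a,None,fx=8.5,fy=8.5,interpolation=2))
q=np.array([[-38,26,0],[-38,-26,0],[38,-26,0],[-38,26,76],[-38,-26,76]])
for pit in (0,5,-5):
  Q=R.from_euler('y',pit,degrees=True).apply(q-[0,0,60])+[-30,-100,202]
  print(pit,((proj('side',U(p,Q))-[325,195])*8.5).round().tolist())
E
```

```text
0 [[115.0, 439.0], [276.0, 512.0], [427.0, 370.0], [120.0, 212.0], [287.0, 283.0]]
5 [[104.0, 439.0], [266.0, 512.0], [416.0, 389.0], [124.0, 199.0], [291.0, 270.0]]
-5 [[126.0, 438.0], [286.0, 511.0], [437.0, 351.0], [117.0, 225.0], [284.0, 296.0]]
```

View pics/s12d.png

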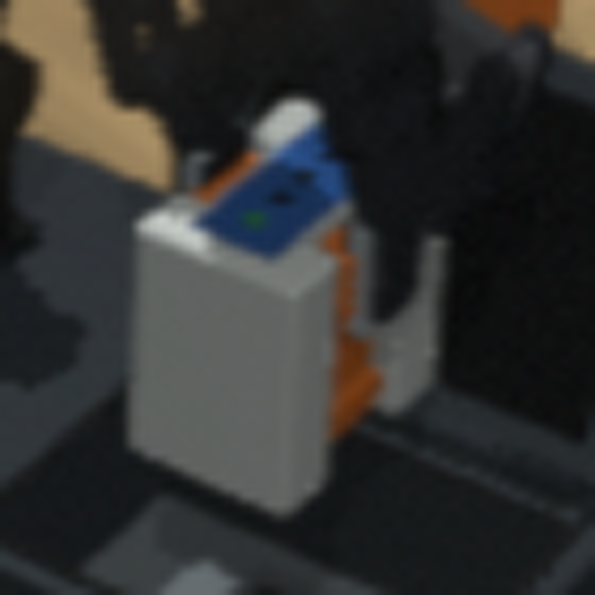

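```bash
python3 - <<'E'
from tgt import *
for t in (1.57,1.75,1.94):print(t,proj('side',U(p,[door(t,164,20,0),door(t,164,-20,0)])).round(1).tolist())
s=r.sense();print(np.abs(s['qvel']).max(),s['clock'])
a=cv2.imread('pics/s5.png')[165:255,340:430];cv2.imwrite('pics/s5d.png',cv2.resize(a,None,fx=6,fy=6,interpolation=2))
E
```

```text
1.57 [[367.3, 181.2], [382.4, 186.8]]
1.75 [[374.1, 176.8], [389.0, 182.2]]
1.94 [[380.6, 174.5], [395.3, 179.8]]
0.004473033271507198 11.35
```

View pics/s5d.png

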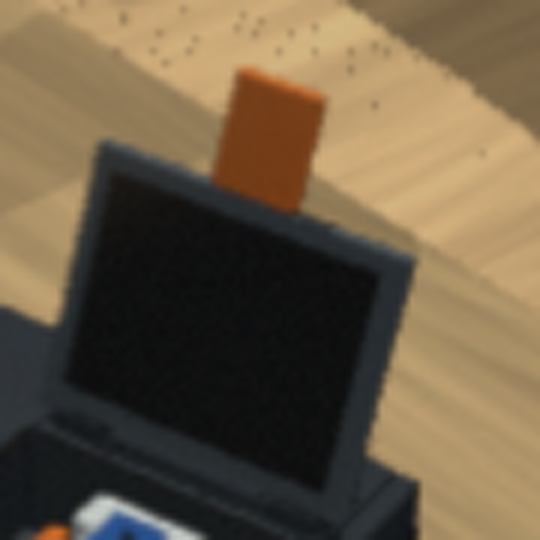

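The tab's end is at full-image (380,177) and (394,182), which puts the door at about 1.93 rad. The arm is still, so I'll hand in the job.

```bash
python3 -c "
from rig import order
print(order.sign_off())"
```

```text
the job is handed in; nothing more can be done
None
```

The job is handed in at about 11.4 s of the 51 s allowed. The battery door is open past upright, and the arm is holding the cassette clear above the unit by its squeezed catches.

**What I did:** I pinched the orange tab and swung the door back to about 1.94 rad, then let go. I then squeezed both catches with 50 N, raised to 60 N for the lift. I drew the cassette straight up about 120 mm.

**Last checks:**
- **Door:** the picture taken after I let go of the tab put it at about 1.93 rad. The last pictures show it still past upright.
- **Cassette:** its underside is about 40 mm above the deck, and it is upright to within about 2°. The tool carries a steady load of about 4.5 to 5 N, which matches the cassette's weight.
- **Arm:** still, with joint speeds below 0.005 rad/s.
- **Bystanders:** the lure box and spool look unmoved in the last top view. The reel is partly hidden by the arm there, but what shows is where it was.

**What disagreed:**
- **Gripper opening:** it reads about 0.51 (44 mm if the scale is linear), while 52 mm was expected over fully pressed catches. The pictures show both catches pressed in, and the cassette came free with no extra force.
- **Cassette position:** the side camera put it up to about 5 mm off my fitted position in y. The free room around the fingers covered that.

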